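Hang the inspection lamp head on its bent arm

TASK

Pick up the cordless lamp head by its grip tab, thread its ring over the upturned free end of the bent rod stand, and slide it down and round the bend and along the level part until the ring is right up against the stop collar. Keep hold of it until it is there, do not force it or let it fall or run down by itself, then let go so that it hangs there at rest, shade down. Leave everything else on the bench where it is.

Things in the scene. Friction and masses are not known exactly. Their poses are not given: they have to be found in the camera images.
- lamp: Lamp head, 138 mm high, 0.2 to 0.3 kg, loose, starts standing shade down on the bench: black conical shade, 74 mm in diameter at the rim, 34 mm at height 48; black neck 18 mm thick; aluminium ring; aluminium grip tab on top. Alike both ways along x. Origin: centre of the shade's flat underside; z up through the tab, x along the ring's bore.
- lamp_bore (a point): Centre of the lamp head's ring, 80 mm above its underside. Ring: outside diameter 36 mm, bore 22 mm right through, 26 mm long along x. Axes as lamp.
- lamp_tab (a point): Middle of the grip tab, 118 mm above the lamp head's underside. The tab is flat, from 98 to 138 mm up, 36 mm wide along x and 14 mm thick along y. Axes as lamp.
- stand: Bent rod stand, fixed: dark round foot 124 mm across, 18 mm high; a 12 mm steel rod rises from its centre, turns level 150 mm up (centre line) and runs along the stand's +x, then bends up by 40 degrees (centre-line radius 60 mm) into a straight rising end 70 mm long with a rounded tip. All in the stand's xz plane. Origin: centre of the foot's underside; z up.
- stop_face (a point): Centre of the face, looking to the free end, of the stop collar (28 mm across, 14 mm long) on the level part: 59 mm along x, 150 mm up in the stand's frame. With the ring against it the ring's centre is 13 mm farther along x; a hanging ring's centre is about 5 mm below the rod's centre line.
- bend_start (a point): Rod centre line where the level part ends and the bend begins (150 mm along x, 150 mm up in the stand's frame).
- bend_end (a point): Rod centre line where the bend ends and the straight rising end begins (189 mm along x, 164 mm up in the stand's frame).
- tip (a point): Rod centre line at the free end (242 mm along x, 209 mm up in the stand's frame); the rounded end stands 6 mm beyond.
- cell_tray: Bystander, fixed: grey open tray 150 x 110 x 22 mm with flat blue cells, lying under the rod. Origin: centre of the underside.
- solvent_bottle: Bystander, loose: white plastic bottle 60 mm in diameter, 130 mm high, blue cap. Origin: centre of the underside.
- battery_pack: Bystander, loose: flat blue battery pack 90 x 60 x 20 mm. Origin: centre of the underside.
- swab_jar: Bystander, loose: clear jar 70 mm in diameter, 90 mm high. Origin: centre of the underside.
- driver: Bystander, loose: screwdriver 170 mm long with black handle, lying flat. Origin: on the bench under its middle; x along it.
- cup: Bystander, loose: white cup 80 mm in diameter, 80 mm high. Origin: centre of the underside.
- check_weight: Bystander, loose: steel check weight 50 mm in diameter, 64 mm high. Origin: centre of the underside.
Mind the look-alikes: they are no part of the job. What is shaped like the lamp but orange is not meant.

How it is judged (in metres and radians):
On the way:
1. the ring has been threaded over the tip onto the rising end of the rod (x of lamp_bore in the frame of stand between 0.16 and 0.225 m and y of lamp_bore in the frame of stand between -0.012 and 0.012 m and z of lamp_bore in the frame of stand between 0.148 and 0.2 m), for 0.05 s.
At the end, for the whole second after the job is handed in: The lamp head hangs from the level part of the rod, released and at rest (under 0.03 m/s), within 0.3 rad of upright with its shade down, its ring on the rod and no more than 8 mm from the stop collar (x of lamp_bore in the frame of stand between 0.064 and 0.08 m and y of lamp_bore in the frame of stand between -0.012 and 0.012 m and z of lamp_bore in the frame of stand between 0.136 and 0.154 m and angle between lamp's own z axis and vertical below 0.3 rad and linear speed of lamp below 0.03 m/s); the robot touches nothing.
It fails at once if a bystander was moved by more than 30 mm (distance of any of solvent_bottle, battery_pack, swab_jar, driver, cup, check_weight from where it was at the start of the episode above 0.03 m).
It fails at once if the lamp head fell or ran down the rod by itself (not held by the fingers and faster than 0.45 m/s) (contact force between lamp and the fingers below 0.1 N and linear speed of lamp above 0.45 m/s).
It fails at once if the lamp head was forced against the stand with more than 90 N (contact force between lamp and stand above 90 N).
It also fails if it takes over 43 s, if anything falls off the work surface, if the arm or the gripper's body presses on something with over 40 N, if the wrist force passes 120 N, or if a joint passes its speed limit or range.

ROBOT

A 6-joint arm with a two-finger parallel gripper is mounted at the origin on the work surface. World frame = base frame: x ahead of the robot, y to its left, z up, the work surface at z = 0. Lengths are in m, angles in degrees, forces in N, time in s.
With the tool pointing down it reaches from about 0.4 to 0.825 m from the base axis. Payload 7 kg.
Tool frame: the origin (TCP) lies on the centre line of the jaws, within the pads' length; the fingertips stand 14 mm ahead of it and the grasp point (between the pads) lies 5 mm behind it; z points along the fingers, y is the line along which they close (so a half turn about z gives the same grasp; the last joint's range is limited). The gripper opens to 88 mm and grips with 3 to 60 N. Pads are 19 mm wide; open, the fingers measure 130 mm over their backs; the gripper's body (78 mm by 193 mm) begins 47 mm behind the grasp point.
Start: joints at [80.392, 20.546, 0.682, 0, -70.136, -16.507], TCP at [0.297, 0.606, 0.241] pointing down, gripper open.
Joint ranges: [-176.03, 176.03], [-82.01, 121.73], [-58.28, 71.71], [-173.87, 95.51], [-174.79, -0.11], [-173.66, 173.66]. Speed limits (degrees/s): [136.94, 136.94, 172.46, 180, 180, 180].

INTERFACE

Orientations are given as [roll, pitch, yaw] about the fixed x, y, z axes, in that order (R = Rz(yaw) Ry(pitch) Rx(roll)).
In Python, from plant import r gives the robot as it stands.
- The arm moves only by the tool send_rows, never from a script. Its argument "steps" is a list of rows, each an object with "dp": the shift along the tool's x, y, z in mm, a list of three; "roll": the turn about the tool's z in rad; "jaw": the opening in per cent of the stroke, from 0 (shut) to 100 (fully open). In form: [{"dp": [tx, ty, tz], "roll": roll, "jaw": jaw}, ...]. A call has 1 to 5 rows; each row is the pose to reach, as a shift and turn from the pose commanded when the call began, along the tool's axes at that moment; what a row does not reach only later rows make up. A row lasts 1/8 s, in which the tool goes at most 62.5 mm and 10.7 degrees, less where a joint would pass 70% of its speed; a pose out of reach is approached as far as the arm can. A call with a gripper value outside its range is refused whole. The fingers move at their own pace and stop on an object; "newtons" is the grip in N (left out, the last holds). Time passes only in rows, so rows that repeat a pose let the fingers close. It gives the time, the measured TCP pose, the force, the opening and the grip force at its end, in the units of the state.
- r.get_state(): the state, without advancing time (a new reading comes with each control period).
- r.capture(name): name is "side" or "top"; returns a dict with "image" (480x640x3 uint8, blue, green, red), "K" (3x3 intrinsics, pixels), "rvec" (rotation vector, rad) and "tvec" (3), from world to camera coordinates, as OpenCV has them. Camera axes: x right, y down, z forward; pixel columns grow to the right and rows downward; lengths in m; the calibration is good to about 2 mm. A picture is of the moment at which its call begins. There is no depth.
- r.close_job(): hands the job in; it is judged then, once.
The state is a dict: "time_s": time; "joints": joint angles; "qd": joint speeds; "joint_torque": joint torques, N m; "tcp_pos": TCP position; "eef_rot": TCP orientation; "contact_force": force on the tool from outside, world axes, zero at the start; "moment": the same for the moment, N m; "gripper_width": finger opening in m; "gripper_force": force on a finger pad.
Only numpy, scipy, OpenCV 4.12 (cv2) and the standard library are available. Lean on these libraries where they do the work, as an engineer would, in place of code of your own. Each camera call takes 0.05 s, during which the arm holds its last target. There are 200 camera calls.

## Working session

There is one attempt and no reset: what is moved stays moved. The work goes in short steps, Python scripts to look and compute and a tool call to move; the robot and the scene stay as the last step left them, time stands still between calls to the robot, and variables do not carry over. Pictures are saved under pics/ and viewed, at most 10 in all, crops included, and the job is handed in when it is done.

Besides the shell and the picture viewer there is one more tool, called after "Request:" by a JSON object that holds its "method" and its "body", one argument or row to a line. send_rows: Moves the arm, as the interface text tells. Its arguments: {"type":"object","properties":{"steps":{"type":"array","items":{"type":"object","properties":{"dp":{"type":"array","items":{"type":"number"}},"roll":{"type":"number"},"jaw":{"type":"number"}}}},"newtons":{"type":"number"}},"required":["steps"]}

```bash
mkdir -p pics; ls; python3 - <<'E'
from plant import r
import cv2,numpy as np
for n in("top","side"):
    c=r.capture(n);cv2.imwrite(f"pics/{n}0.png",c["image"])
    R=cv2.Rodrigues(np.array(c["rvec"],float))[0];print(n,c["K"],R.round(3),(-R.T@np.array(c["tvec"]).ravel()).round(3))
print(r.get_state())
E
```

```text
pics
top [[608.38347306   0.         311.66032758]
 [  0.         608.38347306 239.09345433]
 [  0.           0.           1.        ]] [[-0.    -1.     0.   ]
 [-0.996  0.    -0.09 ]
 [ 0.09  -0.    -0.996]] [ 0.435 -0.05   1.56 ]
side [[546.76478708   0.         311.35868271]
 [  0.         546.76478708 235.2367764 ]
 [  0.           0.           1.        ]] [[ 0.927 -0.374  0.02 ]
 [-0.264 -0.69  -0.674]
 [ 0.265  0.62  -0.739]] [ 0.297 -0.666  0.927]
{'time_s': 0.1, 'joints': array([ 8.03907670e+01,  2.05879697e+01,  6.39835651e-01, -1.68922399e-02,
       -7.01352608e+01, -1.65069295e+01]), 'qd': array([ 0.03715048, -0.06457703,  0.17842533,  0.05234797, -0.01573564,
       -0.05280116]), 'joint_torque': array([-1.13115027e-03, -5.84163880e+01,  2.93751669e+01,  7.01539949e+00,
        1.01908043e-02, -5.09614460e-05]), 'tcp_pos': array([0.2969757 , 0.60571057, 0.23971798]), 'eef_rot': array([ 1.79915530e+02, -8.47102234e-03, -2.61219079e+01]), 'contact_force': array([-0.07860893, -0.5251788 ,  0.17387944]), 'moment': array([-0.01189401,  0.02541353,  0.01932605]), 'gripper_force': 0.0, 'gripper_width': 0.08764301226027431}
```

View pics/top0.png

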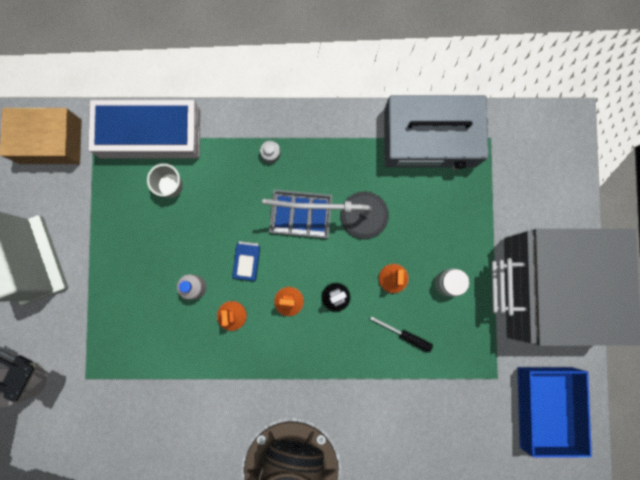

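View pics/side0.png

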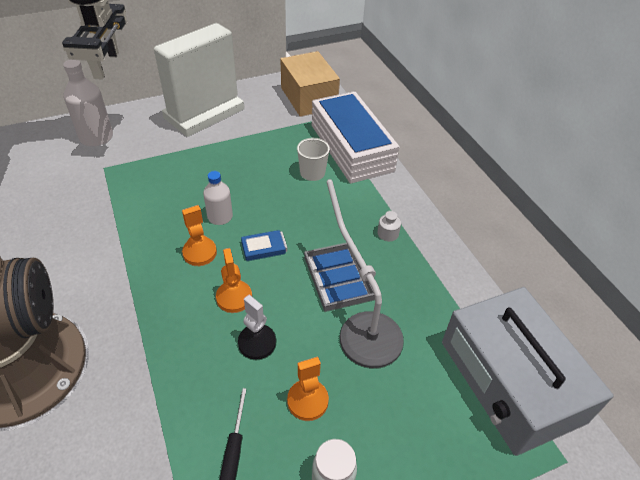

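The black lamp shows at top (336,296) and side (257,340). The look-alikes at top (232,316), (289,300) and (393,278) are all orange, so the black one with the aluminium tab fits. The stand foot is at top (363,215) and its tip at (265,202). I'll confirm with an enlarged crop.

```bash
python3 - <<'E'
import cv2,numpy as np
t=cv2.imread("pics/top0.png");s=cv2.imread("pics/side0.png")
a=cv2.resize(t[270:325,305:370],None,fx=6,fy=6,interpolation=2)   #390x330
b=cv2.resize(s[285:365,225:290],None,fx=6,fy=6,interpolation=2)[:,:400] #390x480
c=cv2.resize(t[185:245,250:395],(800-10,327),interpolation=2)
im=np.zeros((590,800,3),np.uint8)
im[:220,:260]=cv2.resize(a,(260,220));im[230:590,:292]=cv2.resize(b,(292,360))
st=cv2.resize(s[170:370,300:410],(330,600),interpolation=2)[:590]
im[:,300:630]=st
cv2.imwrite("pics/crop1.png",im)
cv2.imwrite("pics/crop2.png",c)
E
```

```text
(no output)
```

View pics/crop1.png

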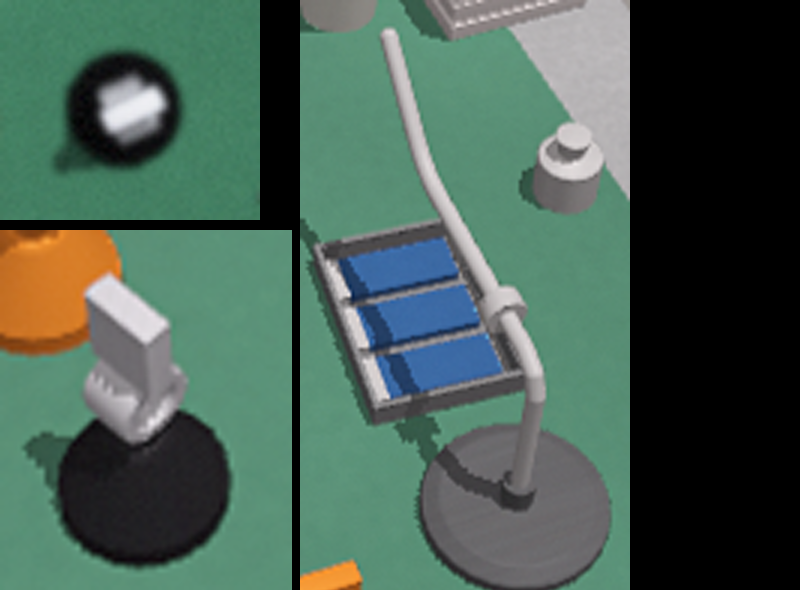

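View pics/crop2.png

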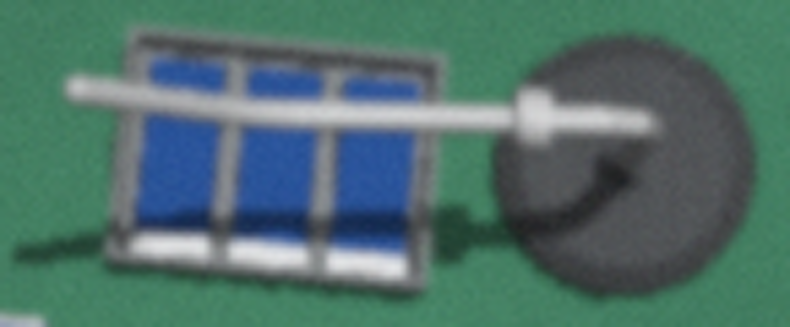

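```bash
cat >h.py <<'E'
import numpy as np,cv2
from plant import r
from scipy.optimize import least_squares
def cams(): return {n:r.capture(n) for n in("top","side")}
def proj(c,P): return cv2.projectPoints(np.float64(P).reshape(-1,1,3),np.float64(c["rvec"]),np.float64(c["tvec"]),c["K"],None)[0].reshape(-1,2)
def body(p,P):
    c,s=np.cos(p[2]),np.sin(p[2]);P=np.float64(P)
    return P@np.array([[c,s,0],[-s,c,0],[0,0,1]])+[p[0],p[1],0]
def fit(C,obs,x0):
    f=lambda p:np.concatenate([(proj(C[n],body(p,[o[0] for o in ob]))-[o[1] for o in ob]).ravel() for n,ob in obs.items()])
    s=least_squares(f,x0);return s.x,s.fun.reshape(-1,2).round(1)
E
python3 - <<'E'
from h import *
C=cams()
st={"top":[((.2466,0,.2129),(262.1,201.1)),((.052,0,.15),(348.2,206.5)),((0,0,.012),(364.7,215.5))],
"side":[((.2466,0,.2129),(329.3,180)),((.052,0,.15),(368,272.7)),((0,0,.018),(372.3,335.5))]}
p,e=fit(C,st,[.55,-.1,1.5]);print(p,np.degrees(p[2]),e)
f=lambda X,Y:(225+X/4.5,285+(Y-230)/4.5)
g=lambda X,Y:(305+X/4,270+Y/4)
a=.018;b=.007;z=.138
lp={"side":[((-a,b,z),f(110,275)),((a,b,z),f(170,322)),((a,-b,z),f(148,343)),((-a,-b,z),f(88,290))],
"top":[((0,0,z),g(136,109))]}
for y0 in(-1.5,-1.,1.,2):
  q,e=fit(C,lp,[.35,-.1,y0]);print(q,np.degrees(q[2]),(e**2).sum())
print(e, proj(C["top"],[[q[0],q[1],0.005]]),proj(C["side"],[[q[0],q[1],0.0]]))
im=C["top"]["image"];m=(im[270:325,305:370].max(2)<45);ys,xs=np.nonzero(m);print(m.sum(),(xs.min()+xs.max())/2+305,(ys.min()+ys.max())/2+270,xs.ptp() if hasattr(xs,'ptp') else np.ptp(xs))
E
```

```text
[ 0.63608392 -0.18788694  1.54891168] 88.74610191424374 [[ 0.9 -0.2]
 [ 0.1  0.3]
 [ 0.7 -0.6]
 [-0.3 -1. ]
 [-0.5 -0. ]
 [-0.1 -0.4]]
[ 0.42671324 -0.11493924 -1.13800705] -65.20300097515263 3.0500000000000007
[ 0.42671324 -0.11493924 -1.1380069 ] -65.20299215870577 3.0500000000000007
[ 0.42671324 -0.11493924 -1.13800696] -65.20299609825916 3.0500000000000007
[ 0.42671324 -0.11493924 -1.13800684] -65.20298921361288 3.0500000000000007
[[ 0.1 -1.1]
 [ 0.8  0.1]
 [-0.2  0.2]
 [-0.9  0.2]
 [ 0.5 -0. ]] [[337.13084576 296.92706762]] [[257.7277605 343.5485839]]
338 335.5 297.0 27
```

The enlarged crop confirms it: black shade, aluminium ring and tab. The fit puts the lamp at (0.427,-0.115) with its bore at yaw -65°, and the stand at (0.636,-0.188) with yaw 88.7°, residuals about 1 px.

The tool can't tilt, so the lamp has to pivot in the grip. I'll do that by pressing its lower part gently against the fixed rod tip.

```bash
cat >>h.py <<'E'
from scipy.spatial.transform import Rotation as Ro
def go(x,y,z,yaw):
    s=r.get_state();R=Ro.from_euler("xyz",s["eef_rot"],degrees=True)
    d=R.inv().apply(np.array([x,y,z])-s["tcp_pos"])*1000
    a=(s["eef_rot"][2]-yaw+180)%360-180
    print("dp",d.round(1),"roll",np.radians(a).round(3),"tcp",s["tcp_pos"].round(4),s["eef_rot"].round(1),"t",s["time_s"],"w",s["gripper_width"],s["gripper_force"],s["contact_force"].round(1))
E
python3 -c "
from h import *
go(.427,-.115,.24,-65.2)"
```

```text
dp [434.  590.    0.6] roll 0.682 tcp [0.297  0.6058 0.24  ] [179.9  -0.  -26.1] t 0.2 w 0.08772043086323018 0.0 [ 0.8 -0.2  0.5]
```

Request:
{"method": "send_rows", "body": {
  "steps": [
    {"dp": [434,590,0],"roll": 0.682,"jaw": 100},
    {"dp": [434,590,0],"roll": 0.682,"jaw": 100},
    {"dp": [434,590,0],"roll": 0.682,"jaw": 100},
    {"dp": [434,590,0],"roll": 0.682,"jaw": 100},
    {"dp": [434,590,0],"roll": 0.682,"jaw": 100}
  ]
}}

```text
time_s: 0.82
tcp_pos: [0.3525, 0.2965, 0.2406]
eef_rot: [-180.0, 0.0, -65.3]
contact_force: [1.8, 0.4, 0.3]
gripper_width: 0.0873
gripper_force: 0.0
```

```bash
python3 -c "
from h import *
go(.427,-.115,.24,-65.2)"
```

```text
dp [404.9 104.6   0.5] roll -0.001 tcp [0.3525 0.2965 0.2406] [-180.     0.   -65.3] t 0.825 w 0.08730017138607149 0.0 [1.8 0.4 0.3]
```

Request:
{"method": "send_rows", "body": {
  "steps": [
    {"dp": [405,105,0],"roll": 0,"jaw": 100},
    {"dp": [405,105,0],"roll": 0,"jaw": 100},
    {"dp": [405,105,0],"roll": 0,"jaw": 100},
    {"dp": [405,105,0],"roll": 0,"jaw": 100},
    {"dp": [405,105,0],"roll": 0,"jaw": 100}
  ]
}}

```text
time_s: 1.45
tcp_pos: [0.4083, -0.0108, 0.2411]
eef_rot: [-179.9, -0.0, -65.1]
contact_force: [2.8, 1.3, -0.8]
gripper_width: 0.0877
gripper_force: 0.0
```

```bash
python3 -c "
from h import *
go(.427,-.115,.24,-65.2)"
```

```text
dp [102.4  26.8   1. ] roll 0.001 tcp [ 0.4083 -0.0108  0.2411] [-179.9   -0.   -65.1] t 1.45 w 0.08765479414789472 0.0 [ 2.8  1.3 -0.8]
```

Request:
{"method": "send_rows", "body": {
  "steps": [
    {"dp": [102,27,0],"roll": 0,"jaw": 100},
    {"dp": [102,27,0],"roll": 0,"jaw": 100},
    {"dp": [102,27,50],"roll": 0,"jaw": 100},
    {"dp": [102,27,50],"roll": 0,"jaw": 100}
  ]
}}

```text
time_s: 1.95
tcp_pos: [0.4239, -0.1137, 0.188]
eef_rot: [179.6, 0.1, -65.3]
contact_force: [-0.5, -0.7, 0.6]
gripper_width: 0.0878
gripper_force: 0.0
```

```bash
python3 - <<'E'
from h import *
go(.427,-.115,.121,-65.2)
c=r.capture("side")
im=c["image"];cv2.imwrite("pics/g1.png",cv2.resize(im[220:370,160:360],(800,600),interpolation=2))
E
```

```text
dp [ 2.7 -2.7 67. ] roll -0.002 tcp [ 0.4239 -0.1137  0.188 ] [ 1.796e+02  1.000e-01 -6.530e+01] t 1.95 w 0.08779422695813949 0.0 [-0.5 -0.7  0.6]
```

View pics/g1.png

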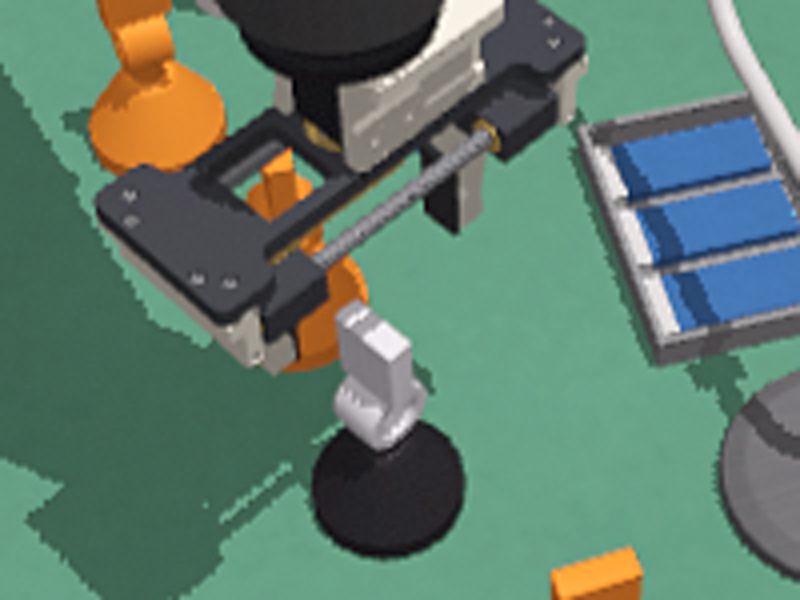

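The fingers straddle the tab at crop (375,330), with fingertips near (285,365) and (458,230). I'll descend and grip.

Request:
{"method": "send_rows", "body": {
  "steps": [
    {"dp": [3,-3,45],"roll": 0,"jaw": 100},
    {"dp": [3,-3,67],"roll": 0,"jaw": 100},
    {"dp": [3,-3,67],"roll": 0,"jaw": 100},
    {"dp": [3,-3,67],"roll": 0,"jaw": 10},
    {"dp": [3,-3,67],"roll": 0,"jaw": 10}
  ],
  "newtons": 30
}}

```text
time_s: 2.62
tcp_pos: [0.4317, -0.114, 0.1252]
eef_rot: [-179.8, -0.1, -65.1]
contact_force: [0.4, 0.2, -0.1]
gripper_width: 0.0729
gripper_force: 0.0
```

Request:
{"method": "send_rows", "body": {
  "steps": [
    {"dp": [0,0,0],"roll": 0,"jaw": 0},
    {"dp": [0,0,0],"roll": 0,"jaw": 0},
    {"dp": [0,0,0],"roll": 0,"jaw": 0},
    {"dp": [0,0,0],"roll": 0,"jaw": 0},
    {"dp": [0,0,0],"roll": 0,"jaw": 0}
  ]
}}

```text
time_s: 3.25
tcp_pos: [0.4306, -0.1144, 0.1235]
eef_rot: [180.0, 0.0, -65.2]
contact_force: [-0.4, 0.2, 0.8]
gripper_width: 0.0232
gripper_force: 0.0
```

Request:
{"method": "send_rows", "body": {
  "steps": [
    {"dp": [0,0,0],"roll": 0,"jaw": 0},
    {"dp": [0,0,0],"roll": 0,"jaw": 0},
    {"dp": [0,0,0],"roll": 0,"jaw": 0},
    {"dp": [0,0,0],"roll": 0,"jaw": 0}
  ]
}}

```text
time_s: 3.75
tcp_pos: [0.4305, -0.1143, 0.1234]
eef_rot: [180.0, 0.0, -65.2]
contact_force: [-0.8, -0.3, -2.6]
gripper_width: 0.014
gripper_force: 30.0
```

```bash
python3 -c "
from h import *
s=np.array([.63608,-.18789]);
print(body([.63608,-.18789,1.54891],[[.242+.11,0,0]]))
go(.4306,-.1144,.30,-91.25)"
```

```text
[[0.64378337 0.1640257  0.        ]]
dp [ 1.000e-01 -0.000e+00 -1.766e+02] roll 0.455 tcp [ 0.4305 -0.1143  0.1234] [180.    0.  -65.2] t 3.75 w 0.013951951139987482 29.996977150440216 [-0.8 -0.3 -2.6]
```

Request:
{"method": "send_rows", "body": {
  "steps": [
    {"dp": [0,0,-50],"roll": 0,"jaw": 0},
    {"dp": [0,0,-110],"roll": 0,"jaw": 0},
    {"dp": [0,0,-167],"roll": 0.15,"jaw": 0},
    {"dp": [0,0,-167],"roll": 0.3,"jaw": 0},
    {"dp": [0,0,-167],"roll": 0.455,"jaw": 0}
  ],
  "newtons": 40
}}

```text
time_s: 4.38
tcp_pos: [0.4305, -0.1142, 0.2912]
eef_rot: [-179.9, 0.0, -91.6]
contact_force: [-0.3, -0.4, -3.3]
gripper_width: 0.0137
gripper_force: 40.0
```

```bash
python3 -c "
from h import *
go(.5,.1,.29,-91.25)
go(.643,.142,.29,-91.25)"
```

```text
dp [-216.   -63.6    1.4] roll -0.005 tcp [ 0.4305 -0.1142  0.2912] [-179.9    0.   -91.6] t 4.375 w 0.013702834919886804 39.99265372753143 [-0.3 -0.4 -3.3]
dp [-261.9 -205.4    1.7] roll -0.005 tcp [ 0.4305 -0.1142  0.2912] [-179.9    0.   -91.6] t 4.375 w 0.013702834919886804 39.99265372753143 [-0.3 -0.4 -3.3]
```

Request:
{"method": "send_rows", "body": {
  "steps": [
    {"dp": [-58,-17,0],"roll": 0,"jaw": 0},
    {"dp": [-116,-34,0],"roll": 0,"jaw": 0},
    {"dp": [-170,-50,0],"roll": 0,"jaw": 0},
    {"dp": [-216,-64,1],"roll": 0,"jaw": 0},
    {"dp": [-235,-110,1],"roll": 0,"jaw": 0}
  ]
}}

```text
time_s: 5.0
tcp_pos: [0.5453, 0.1209, 0.29]
eef_rot: [-180.0, 0.1, -91.1]
contact_force: [0.5, -0.2, -1.3]
gripper_width: 0.0136
gripper_force: 40.0
```

```bash
python3 -c "
from h import *
go(.643,.142,.29,-91.25)"
```

```text
dp [-22.9 -97.3   0.1] roll 0.003 tcp [0.5453 0.1209 0.29  ] [-1.80e+02  1.00e-01 -9.11e+01] t 5.0 w 0.013581828455509816 39.98964607715607 [ 0.5 -0.2 -1.3]
```

Request:
{"method": "send_rows", "body": {
  "steps": [
    {"dp": [-23,-50,0],"roll": 0,"jaw": 0},
    {"dp": [-23,-97,0],"roll": 0,"jaw": 0},
    {"dp": [-23,-97,0],"roll": 0,"jaw": 0},
    {"dp": [-23,-97,0],"roll": 0,"jaw": 0}
  ]
}}

```text
time_s: 5.5
tcp_pos: [0.6428, 0.1389, 0.2885]
eef_rot: [179.9, -0.0, -91.3]
contact_force: [-0.1, -0.2, -2.2]
gripper_width: 0.0136
gripper_force: 40.0
```

```bash
python3 - <<'E'
from h import *
go(.643,.142,.29,-91.25)
c=cams()
s=r.get_state()["tcp_pos"]
for n in c: print(n,proj(c[n],[s,[s[0],s[1],s[2]-.1234],[.6415,.0541,.209]]).round(1))
a=c["side"]["image"][80:240,230:430];b=c["top"]["image"][150:260,190:340]
im=np.zeros((600,800,3),np.uint8)
im[:320,:400]=cv2.resize(a,(400,320),interpolation=2);im[:,:][320-320:320,400:800]=cv2.resize(b,(400,293),interpolation=2)[:320].repeat(1,0) if False else 0
a=cv2.resize(a,(480,384),interpolation=2);im[:384,:480]=a
b=cv2.resize(b,(320,235),interpolation=2);im[:235,480:]=b
cv2.imwrite("pics/t1.png",im[:384])
E
```

```text
dp [-3.1 -0.1 -1.5] roll -0.001 tcp [0.6428 0.1389 0.2885] [179.9  -0.  -91.3] t 5.5 w 0.013611009784709922 39.9991250038147 [-0.1 -0.2 -2.2]
top [[222.  194.9]
 [229.8 203.6]
 [265.1 201.2]]
side [[315.  123.3]
 [313.5 171.6]
 [329.9 182. ]]
```

View pics/t1.png

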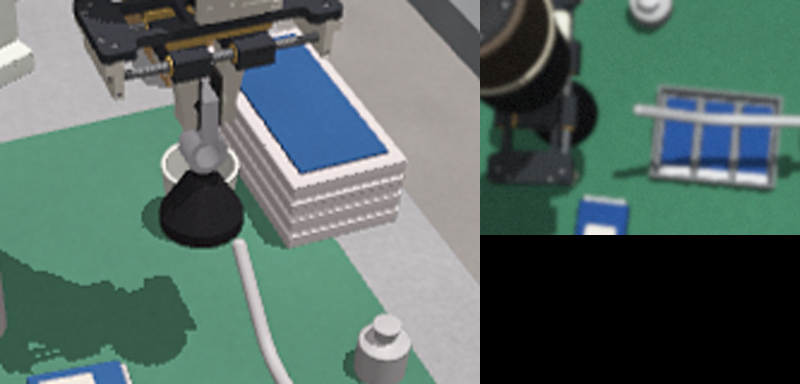

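The lamp hangs upright in the gripper, with the rod tip at crop (240,243), i.e. side px (330,181), as predicted. Next I'll push its shade top against the tip to tilt it.

Request:
{"method": "send_rows", "body": {
  "steps": [
    {"dp": [40,0,0],"roll": 0,"jaw": 0},
    {"dp": [54,0,0],"roll": 0,"jaw": 0},
    {"dp": [60,0,0],"roll": 0,"jaw": 0},
    {"dp": [66,0,0],"roll": 0,"jaw": 0},
    {"dp": [72,0,0],"roll": 0,"jaw": 0}
  ]
}}

```text
time_s: 6.22
tcp_pos: [0.6416, 0.0692, 0.2897]
eef_rot: [-179.9, 0.2, -91.2]
contact_force: [-0.7, 7.0, -2.8]
gripper_width: 0.0138
gripper_force: 40.0
```

```bash
python3 -c "
from h import *
print(r.get_state()['moment']);go(.642,.033,.2885,-91.25)"
```

```text
[ 2.96437247  0.11315211 -0.00522299]
dp [36.2 -1.1  1.1] roll 0.001 tcp [0.6416 0.0692 0.2897] [-179.9    0.2  -91.2] t 6.225 w 0.013770801903502407 39.998515248298645 [-0.7  7.  -2.8]
```

Request:
{"method": "send_rows", "body": {
  "steps": [
    {"dp": [6,-1,1],"roll": 0,"jaw": 0},
    {"dp": [12,-1,1],"roll": 0,"jaw": 0},
    {"dp": [18,-1,1],"roll": 0,"jaw": 0},
    {"dp": [24,-1,1],"roll": 0,"jaw": 0},
    {"dp": [30,-1,1],"roll": 0,"jaw": 0}
  ]
}}

```text
time_s: 6.85
tcp_pos: [0.6423, 0.0402, 0.2873]
eef_rot: [-180.0, 0.2, -91.2]
contact_force: [1.8, 8.9, -8.6]
gripper_width: 0.0136
gripper_force: 40.0
```

Request:
{"method": "send_rows", "body": {
  "steps": [
    {"dp": [4,0,0],"roll": 0,"jaw": 0},
    {"dp": [7,0,0],"roll": 0,"jaw": 0},
    {"dp": [7,0,0],"roll": 0,"jaw": 0}
  ]
}}

```text
time_s: 7.22
tcp_pos: [0.6418, 0.0331, 0.2878]
eef_rot: [-180.0, 0.2, -91.2]
contact_force: [0.6, 8.4, -4.0]
gripper_width: 0.0137
gripper_force: 40.0
```

```bash
python3 - <<'E'
from h import *
go(.643,.142,.29,-91.25)
c=cams()
s=r.get_state()["tcp_pos"]
for n in c: print(n,proj(c[n],[s,[.6415,.0541,.209]]).round(1))
cv2.imwrite("pics/t2.png",cv2.resize(c["side"]["image"][90:240,250:450],(800,600),interpolation=2))
E
```

```text
dp [-108.9    1.1   -1.8] roll 0.001 tcp [0.6418 0.0331 0.2878] [-180.     0.2  -91.2] t 7.225 w 0.013652037552476976 39.998000264167786 [ 0.6  8.4 -4. ]
top [[272.2 195.4]
 [265.1 201.2]]
side [[336.5 156.8]
 [329.9 182. ]]
```

View pics/t2.png

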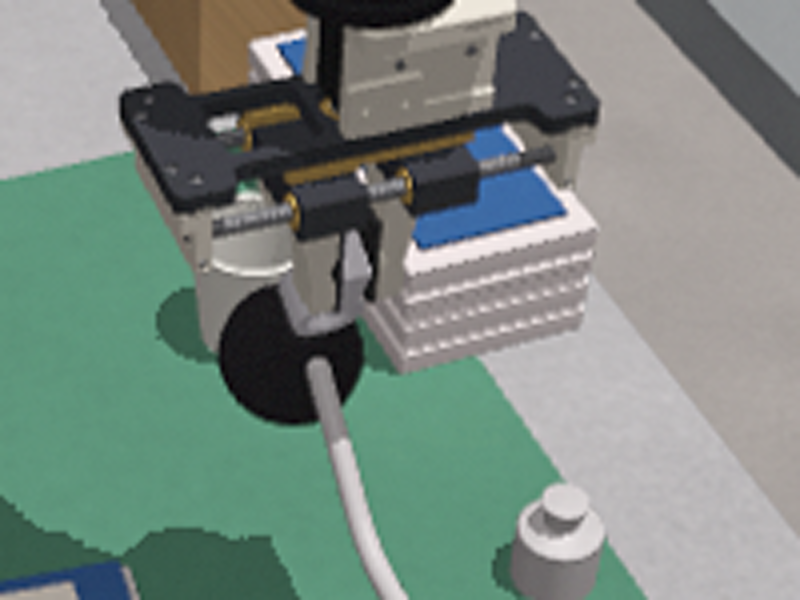

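```bash
cat >>h.py <<'E'
S=np.array([.63608,-.18789,1.54891])
def lamp(tcp,phi,Ps,h0=.1234):  # local lamp points (x,y,z) -> world, pivot at TCP
    a=np.radians(phi);P=np.float64(Ps)-[0,0,h0];q=P.copy()
    q[:,0]=P[:,0]*np.cos(a)-P[:,2]*np.sin(a);q[:,2]=P[:,0]*np.sin(a)+P[:,2]*np.cos(a)
    return body([tcp[0],tcp[1],S[2]],q)+[0,0,tcp[2]]
def tos(P): return np.array([[np.cos(S[2]),np.sin(S[2])],[-np.sin(S[2]),np.cos(S[2])]])@(np.array(P)[:2]-S[:2])
E
python3 - <<'E'
from h import *
C=r.capture("side");t=r.get_state()["tcp_pos"]
th=np.linspace(0,6.28,60);rim=np.c_[.037*np.cos(th),.037*np.sin(th),0*th]
for p in(20,26,32,38):
    q=(proj(C,lamp(t,p,rim))-[250,90])*4;print(p,q.min(0).round(),q.max(0).round(),((proj(C,lamp(t,p,[[-.018,0,.138],[-.013,0,.062]]))-[250,90])*4).round())
E
```

```text
20 [230. 331.] [374. 460.] [[366. 284.]
 [332. 357.]]
26 [222. 306.] [365. 441.] [[366. 289.]
 [327. 347.]]
32 [215. 280.] [356. 419.] [[366. 293.]
 [322. 335.]]
38 [208. 254.] [349. 397.] [[366. 298.]
 [318. 324.]]
```

The picture shows the lamp tilted: the shade rim ellipse spans crop x 219–363, y 283–425, which matches a tilt of about 30°. I'll back off, then line up in front of the tip.

Request:
{"method": "send_rows", "body": {
  "steps": [
    {"dp": [-15,0,0],"roll": 0,"jaw": 0},
    {"dp": [-40,0,0],"roll": 0,"jaw": 0},
    {"dp": [-65,0,0],"roll": 0,"jaw": 0},
    {"dp": [-70,0,19],"roll": 0,"jaw": 0},
    {"dp": [-70,0,19],"roll": 0,"jaw": 0}
  ],
  "newtons": 50
}}

```text
time_s: 8.0
tcp_pos: [0.6424, 0.1016, 0.2679]
eef_rot: [179.8, -0.1, -91.2]
contact_force: [-0.4, -0.7, -2.3]
gripper_width: 0.0138
gripper_force: 50.0
```

```bash
python3 - <<'E'
from h import *
go(.642,.059,.2691,-91.25)
c=cams();t=r.get_state()["tcp_pos"];print(tos(t))
C=c["side"];f=lambda P:((proj(C,P)-[250,80])*4).round()
th=np.linspace(0,6.28,60);rim=np.c_[.037*np.cos(th),.037*np.sin(th),0*th]
for p in(20,25,30,35):
    q=f(lamp(t,p,rim));print(p,q.min(0),q.max(0),f(lamp(t,p,[[-.013,0,.08]])))
print(f(body(S,[[.242,0,.209]])))
a=cv2.resize(C["image"][80:230,250:400],(600,600),interpolation=2)
cv2.imwrite("pics/t3.png",a)
E
```

```text
dp [42.6 -0.5 -1.2] roll 0.001 tcp [0.6424 0.1016 0.2679] [ 1.798e+02 -1.000e-01 -9.120e+01] t 8.0 w 0.013806865229638714 49.99924600124359 [-0.4 -0.7 -2.3]
[ 0.28860764 -0.00104657]
20 [185. 319.] [323. 440.] [[286. 321.]]
25 [179. 299.] [316. 425.] [[283. 316.]]
30 [173. 278.] [309. 409.] [[280. 310.]]
35 [168. 258.] [303. 392.] [[277. 304.]]
[[319. 408.]]
```

View pics/t3.png

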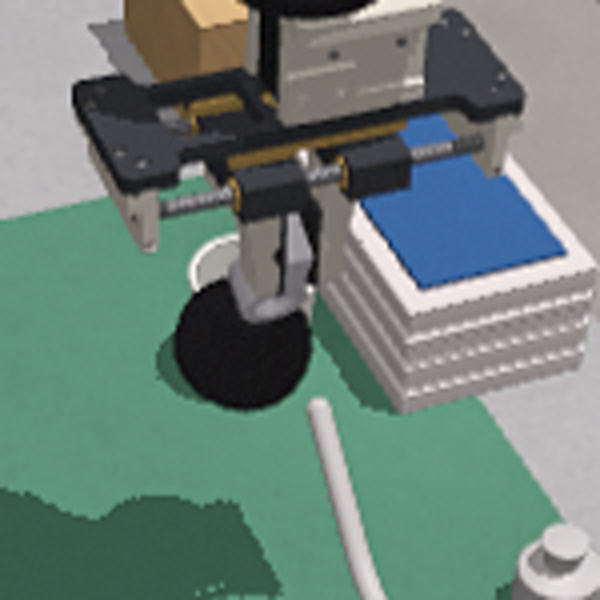

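The tilt holds at about 29° (rim at crop x 175–311, bottom 410), and the tip at (318,404) is where I predicted. Next I'll line up and thread.

Request:
{"method": "send_rows", "body": {
  "steps": [
    {"dp": [20,1,-1],"roll": 0,"jaw": 0},
    {"dp": [41,1,-2],"roll": 0,"jaw": 0},
    {"dp": [41,1,-2],"roll": 0,"jaw": 0},
    {"dp": [41,1,-2],"roll": 0,"jaw": 0}
  ]
}}

```text
time_s: 8.6
tcp_pos: [0.6416, 0.0582, 0.2719]
eef_rot: [-180.0, 0.0, -91.3]
contact_force: [0.4, 0.7, -3.5]
gripper_width: 0.0135
gripper_force: 50.0
```

```bash
python3 - <<'E'
from h import *
c=cams();t=r.get_state()["tcp_pos"];print(t,tos(t),r.get_state()["contact_force"])
C=c["side"];f=lambda P:((proj(C,P)-[290,120])*7).round()
a=.011;th=np.linspace(0,6.28,40)
print(f(lamp(t,29,[[-.013,0,.08],[-.013,0,.098],[-.018,0,.138]])),f(body(S,[[.242,0,.209]])))
A=cv2.resize(C["image"][120:200,290:370],(560,560),interpolation=2)
B=cv2.resize(c["top"]["image"][180:225,235:300],(240,166),interpolation=2)
im=np.zeros((560,800,3),np.uint8);im[:,:560]=A;im[:166,560:]=B
cv2.imwrite("pics/t4.png",im)
E
```

```text
[0.64152077 0.0588676  0.27166199] [ 2.46817569e-01 -3.92842006e-05] [ 0.31091017  0.17297802 -3.22784414]
[[262. 351.]
 [277. 327.]
 [316. 288.]] [[279. 434.]]
```

View pics/t4.png

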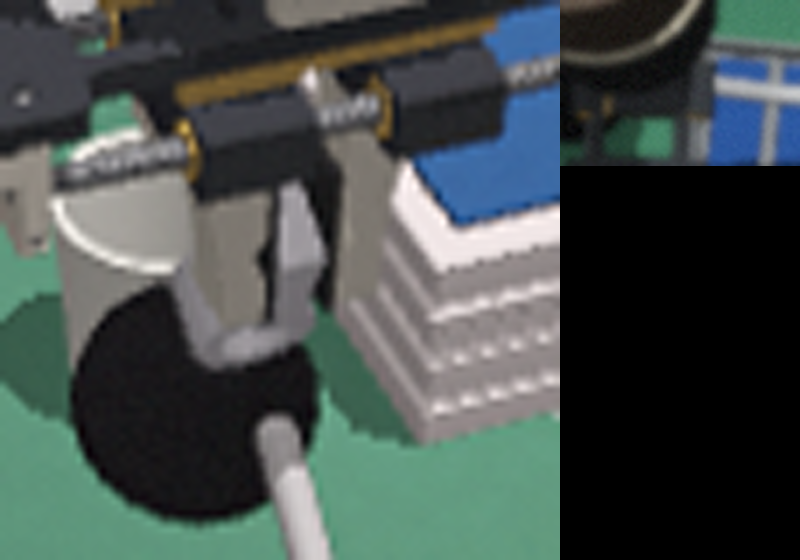

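```bash
python3 - <<'E'
from h import *
C=r.capture("side");t=r.get_state()["tcp_pos"]
f=lambda P:((proj(C,P)-[290,120])*7).round().astype(int)
th=np.linspace(0,2*np.pi,9)[:-1]
ring=np.c_[0*th-.013,.018*np.sin(th),.08+.018*np.cos(th)]
t2=np.linspace(0,6.28,60);rim=np.c_[.037*np.cos(t2),.037*np.sin(t2),0*t2]
for p in(26,29,32):
    print(p,f(lamp(t,p,ring)).tolist(),f(lamp(t,p,rim)).min(0),f(lamp(t,p,rim)).max(0))
E
```

```text
26 [[278, 331], [231, 349], [204, 372], [214, 386], [252, 384], [298, 366], [325, 344], [317, 329]] [ 75 315] [319 545]
29 [[276, 327], [229, 344], [201, 365], [210, 378], [248, 374], [294, 358], [322, 337], [315, 324]] [ 68 293] [311 527]
32 [[274, 324], [227, 340], [199, 359], [206, 369], [244, 365], [290, 349], [319, 330], [312, 320]] [ 62 271] [304 509]
```

Request:
{"method": "send_rows", "body": {
  "steps": [
    {"dp": [0,1,3],"roll": 0,"jaw": 0},
    {"dp": [4,1,6.5],"roll": 0,"jaw": 0},
    {"dp": [9,1,11],"roll": 0,"jaw": 0},
    {"dp": [14,1,15],"roll": 0,"jaw": 0},
    {"dp": [18,1,18],"roll": 0,"jaw": 0}
  ]
}}

```text
time_s: 9.38
tcp_pos: [0.64, 0.0406, 0.2531]
eef_rot: [180.0, -0.0, -91.3]
contact_force: [-0.4, -0.0, -3.1]
gripper_width: 0.0133
gripper_force: 50.0
```

```bash
cat >>h.py <<'E'
def ring(phi=29):
    s=r.get_state();t=s["tcp_pos"];a=np.radians(phi);x=tos(t)
    b=np.array([x[0]+.0434*np.sin(a),t[2]-.0434*np.cos(a)]);d=b-[.242,.209];u=np.array([np.cos(.6981),np.sin(.6981)])
    print("tcp",x.round(4),t[2].round(4),"bore",b.round(4),"along",(d@u).round(4),"perp",(d@[-u[1],u[0]]).round(4),"F",s["contact_force"].round(1),"M",s["moment"].round(2),"t",s["time_s"])
E
python3 -c "
from h import *
ring()"
```

```text
tcp [0.2285 0.0011] 0.2531 bore [0.2495 0.2152] along 0.0097 perp -0.0001 F [-0.4 -0.  -3.1] M [-0.09 -0.04 -0.04] t 9.375
```

Request:
{"method": "send_rows", "body": {
  "steps": [
    {"dp": [4,0,3.4],"roll": 0,"jaw": 0},
    {"dp": [8,0,6.7],"roll": 0,"jaw": 0},
    {"dp": [12,0,10],"roll": 0,"jaw": 0},
    {"dp": [16,0,13.4],"roll": 0,"jaw": 0},
    {"dp": [20,0,16.8],"roll": 0,"jaw": 0}
  ]
}}

```text
time_s: 10.0
tcp_pos: [0.6399, 0.0208, 0.237]
eef_rot: [-180.0, -0.0, -91.3]
contact_force: [0.5, 0.6, 2.9]
gripper_width: 0.0137
gripper_force: 50.0
```

```bash
python3 -c "
from h import *
ring()"
```

```text
tcp [0.2087 0.0007] 0.237 bore [0.2298 0.1991] along -0.0158 perp 0.0002 F [0.5 0.6 2.9] M [0.08 0.18 0.07] t 10.0
```

Request:
{"method": "send_rows", "body": {
  "steps": [
    {"dp": [1,0,-1.5],"roll": 0,"jaw": 0},
    {"dp": [1,0,-1.5],"roll": 0,"jaw": 0}
  ]
}}

```text
time_s: 10.25
tcp_pos: [0.6396, 0.0201, 0.2383]
eef_rot: [-180.0, 0.0, -91.3]
contact_force: [-0.0, 1.0, -3.5]
gripper_width: 0.0136
gripper_force: 50.0
```

```bash
python3 -c "
from h import *
ring()
C=r.capture('side');im=C['image']
cv2.imwrite('pics/t5.png',cv2.resize(im[130:230,280:390],(660,600),interpolation=2))"
```

```text
tcp [0.208 0.001] 0.2383 bore [0.229  0.2004] along -0.0155 perp 0.0017 F [-0.   1.  -3.5] M [-0.08 -0.06  0.01] t 10.25
```

View pics/t5.png

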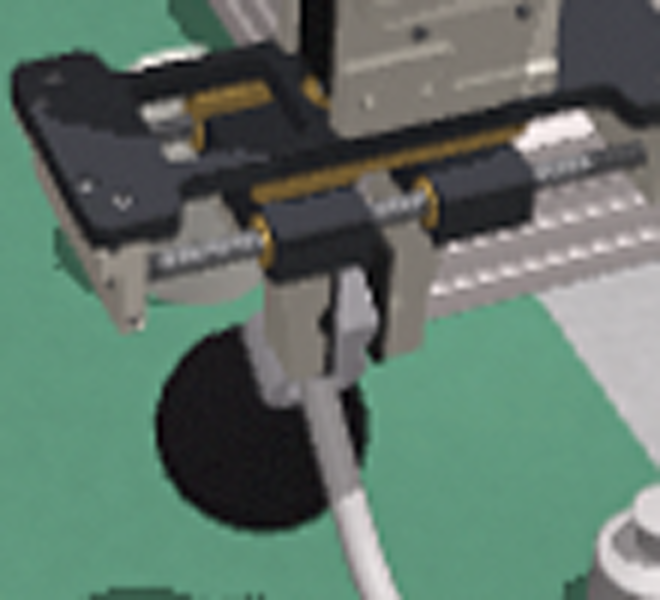

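The rod now runs into the ring under the tab at crop (320,390), so it is threaded, and the force is back to the lamp's weight. I'll continue down the straight end.

Request:
{"method": "send_rows", "body": {
  "steps": [
    {"dp": [4,0,3.4],"roll": 0,"jaw": 0},
    {"dp": [8,0,6.7],"roll": 0,"jaw": 0},
    {"dp": [12,0,10],"roll": 0,"jaw": 0},
    {"dp": [16,0,13.4],"roll": 0,"jaw": 0},
    {"dp": [20,0,16.8],"roll": 0,"jaw": 0}
  ]
}}

```text
time_s: 10.92
tcp_pos: [0.6391, -0.0002, 0.2212]
eef_rot: [180.0, -0.0, -91.3]
contact_force: [-0.5, -0.1, -2.4]
gripper_width: 0.0136
gripper_force: 50.0
```

```bash
python3 -c "
from h import *
ring()"
```

```text
tcp [0.1877 0.001 ] 0.2212 bore [0.2087 0.1832] along -0.0421 perp 0.0016 F [-0.5 -0.1 -2.4] M [-0.04 -0.01  0.06] t 10.925
```

Request:
{"method": "send_rows", "body": {
  "steps": [
    {"dp": [4,0,3.5],"roll": 0,"jaw": 0},
    {"dp": [8.5,0,7.3],"roll": 0,"jaw": 0},
    {"dp": [13,0,11],"roll": 0,"jaw": 0},
    {"dp": [17,0,14.5],"roll": 0,"jaw": 0},
    {"dp": [20.5,0,17.7],"roll": 0,"jaw": 0}
  ]
}}

```text
time_s: 11.55
tcp_pos: [0.6387, -0.0207, 0.2035]
eef_rot: [-180.0, -0.0, -91.3]
contact_force: [0.6, -0.3, -3.2]
gripper_width: 0.0138
gripper_force: 50.0
```

```bash
python3 -c "
from h import *
ring()"
```

```text
tcp [0.1672 0.001 ] 0.2035 bore [0.1883 0.1656] along -0.0691 perp 0.0013 F [ 0.6 -0.3 -3.2] M [-0.07 -0.02 -0.06] t 11.55
```

Request:
{"method": "send_rows", "body": {
  "steps": [
    {"dp": [4,0,3.6],"roll": 0,"jaw": 0},
    {"dp": [8.2,0,6.8],"roll": 0,"jaw": 0},
    {"dp": [13,0,9.3],"roll": 0,"jaw": 0},
    {"dp": [17.7,0,11.2],"roll": 0,"jaw": 0}
  ]
}}

```text
time_s: 12.05
tcp_pos: [0.6383, -0.0384, 0.1923]
eef_rot: [180.0, -0.0, -91.3]
contact_force: [-0.3, 0.3, -2.8]
gripper_width: 0.0136
gripper_force: 50.0
```

```bash
python3 -c "
from h import *
ring()"
```

```text
tcp [0.1495 0.0011] 0.1923 bore [0.1705 0.1543] along -0.0899 perp 0.0041 F [-0.3  0.3 -2.8] M [-0.07 -0.07  0.  ] t 12.05
```

Request:
{"method": "send_rows", "body": {
  "steps": [
    {"dp": [0,0,0],"roll": 0,"jaw": 0},
    {"dp": [2,0,0.3],"roll": 0,"jaw": 0},
    {"dp": [4,0,0.5],"roll": 0,"jaw": 0}
  ],
  "newtons": 12
}}

```text
time_s: 12.42
tcp_pos: [0.6383, -0.0421, 0.1921]
eef_rot: [-180.0, 0.0, -91.2]
contact_force: [0.1, -0.2, -3.3]
gripper_width: 0.0139
gripper_force: 12.0
```

```bash
cat >>h.py <<'E'
def tilt():
    C=r.capture("side");t=r.get_state()["tcp_pos"];im=C["image"]
    th=np.linspace(0,6.28,60);rim=np.c_[.037*np.cos(th),.037*np.sin(th),0*th]
    c=proj(C,lamp(t,15,[[0,0,.02]]))[0].astype(int)
    m=np.zeros(im.shape[:2],np.uint8);a,b=c[1]-22,c[0]-35
    m[a:a+75,b:b+70]=(im[a:a+75,b:b+70].max(2)<50)
    m=cv2.morphologyEx(m,cv2.MORPH_OPEN,np.ones((5,5),np.uint8))
    n,l,st,ce=cv2.connectedComponentsWithStats(m);i=1+st[1:,4].argmax();print("blob",st[i],"win",b,a)
    for p in range(-5,40,5):
        q=proj(C,lamp(t,p,rim));print(p,q.min(0).round(1),q.max(0).round(1))
E
python3 -c "
from h import *
ring();tilt()"
```

```text
tcp [0.1458 0.001 ] 0.1921 bore [0.1669 0.1542] along -0.0928 perp 0.0063 F [ 0.1 -0.2 -3.3] M [-0.02 -0.05 -0.  ] t 12.425
blob [317 224  31  32 666] win 304 224
-5 [327.8 254.5] [364.5 281. ]
0 [325.8 249.9] [362.2 278.1]
5 [323.9 245.2] [360.  274.8]
10 [322.1 240.3] [357.9 271.3]
15 [320.3 235.3] [355.8 267.4]
20 [318.6 230.2] [353.8 263.3]
25 [317.  225.1] [351.9 259. ]
30 [315.5 219.9] [350.2 254.5]
35 [314.1 214.7] [348.5 249.8]
```

Request:
{"method": "send_rows", "body": {
  "steps": [
    {"dp": [0,0,0],"roll": 0,"jaw": 0},
    {"dp": [1,0,0],"roll": 0,"jaw": 0},
    {"dp": [3,0,0],"roll": 0,"jaw": 0},
    {"dp": [5,0,0],"roll": 0,"jaw": 0}
  ],
  "newtons": 7
}}

```text
time_s: 12.98
tcp_pos: [0.6381, -0.0472, 0.192]
eef_rot: [180.0, 0.0, -91.3]
contact_force: [-0.1, -0.1, -2.1]
gripper_width: 0.0143
gripper_force: 7.0
```

```bash
python3 -c "
from h import *
ring();tilt()" | head -2
```

```text
tcp [0.1407 0.0011] 0.192 bore [0.1617 0.1541] along -0.0968 perp 0.0095 F [-0.1 -0.1 -2.1] M [-0.01 -0.05 -0.04] t 12.975
blob [324 243  33  31 767] win 305 226
```

Request:
{"method": "send_rows", "body": {
  "steps": [
    {"dp": [8,0,0],"roll": 0,"jaw": 0},
    {"dp": [17,0,0],"roll": 0,"jaw": 0},
    {"dp": [26,0,0],"roll": 0,"jaw": 0},
    {"dp": [35,0,0],"roll": 0,"jaw": 0},
    {"dp": [44,0,0],"roll": 0,"jaw": 0}
  ],
  "newtons": 6
}}

```text
time_s: 13.65
tcp_pos: [0.6371, -0.0919, 0.1921]
eef_rot: [180.0, -0.0, -91.3]
contact_force: [-0.9, 0.2, -2.7]
gripper_width: 0.014
gripper_force: 6.0
```

```bash
python3 -c "
from h import *
ring();tilt()"
```

```text
tcp [0.096  0.0011] 0.1921 bore [0.117  0.1541] along -0.131 perp 0.0383 F [-0.9  0.2 -2.7] M [ 0.04 -0.05 -0.03] t 13.65
blob [332 259  32  32 741] win 314 242
-5 [337.3 272.5] [375.1 300.8]
0 [335.2 267.7] [372.7 297.6]
5 [333.2 262.8] [370.3 294.1]
10 [331.3 257.7] [368.  290.3]
15 [329.4 252.6] [365.9 286.2]
20 [327.7 247.3] [363.8 281.9]
25 [326. 242.] [361.8 277.3]
30 [324.4 236.7] [360.  272.5]
35 [323.  231.4] [358.2 267.6]
```

Request:
{"method": "send_rows", "body": {
  "steps": [
    {"dp": [8,0,0],"roll": 0,"jaw": 0},
    {"dp": [16,0,0],"roll": 0,"jaw": 0},
    {"dp": [23,0,0],"roll": 0,"jaw": 0},
    {"dp": [26,0,0],"roll": 0,"jaw": 0},
    {"dp": [28,0,0],"roll": 0,"jaw": 0}
  ]
}}

```text
time_s: 14.32
tcp_pos: [0.6365, -0.1193, 0.1921]
eef_rot: [180.0, 0.0, -91.3]
contact_force: [0.6, 0.4, -3.2]
gripper_width: 0.0136
gripper_force: 6.0
```

Request:
{"method": "send_rows", "body": {
  "steps": [
    {"dp": [1,0,0],"roll": 0,"jaw": 0},
    {"dp": [2,0,0],"roll": 0,"jaw": 0}
  ]
}}

```text
time_s: 14.58
tcp_pos: [0.6365, -0.1204, 0.192]
eef_rot: [-180.0, 0.0, -91.2]
contact_force: [-0.7, 4.4, -1.3]
gripper_width: 0.0136
gripper_force: 6.0
```

Request:
{"method": "send_rows", "body": {
  "steps": [
    {"dp": [1,0,0],"roll": 0,"jaw": 0},
    {"dp": [2,0,0],"roll": 0,"jaw": 0}
  ]
}}

```text
time_s: 14.82
tcp_pos: [0.6366, -0.1226, 0.1923]
eef_rot: [-180.0, 0.0, -91.2]
contact_force: [-0.1, 4.5, -0.7]
gripper_width: 0.0141
gripper_force: 6.0
```

```bash
python3 -c "
from h import *
ring(9);tilt()"
```

```text
tcp [0.0653 0.0009] 0.1923 bore [0.0721 0.1494] along -0.1684 perp 0.0636 F [-0.1  4.5 -0.7] M [ 1.87  0.31 -0.04] t 14.825
blob [337 268  35  34 803] win 320 254
-5 [343.4 283.7] [381.9 313.1]
0 [341.2 278.8] [379.4 309.7]
5 [339.2 273.7] [377. 306.]
10 [337.2 268.5] [374.6 302.1]
15 [335.3 263.2] [372.3 297.8]
20 [333.5 257.9] [370.2 293.3]
25 [331.8 252.5] [368.1 288.6]
30 [330.2 247.1] [366.2 283.7]
35 [328.7 241.7] [364.4 278.7]
```

The ring is against the collar (4.5 N, bore at about 72 mm). I'll lower it until the rod bears it, then release.

Request:
{"method": "send_rows", "body": {
  "steps": [
    {"dp": [-0.5,0,2],"roll": 0,"jaw": 0},
    {"dp": [-1,0,4],"roll": 0,"jaw": 0},
    {"dp": [-1,0,5],"roll": 0,"jaw": 0},
    {"dp": [-1,0,5],"roll": 0,"jaw": 0}
  ],
  "newtons": 4
}}

```text
time_s: 15.38
tcp_pos: [0.6367, -0.1227, 0.1878]
eef_rot: [-179.9, -0.1, -91.3]
contact_force: [-1.9, -0.1, 5.3]
gripper_width: 0.0136
gripper_force: 4.0
```

```bash
python3 -c "
from h import *
ring(9);tilt()"
```

```text
tcp [0.0652 0.0008] 0.1878 bore [0.0719 0.145 ] along -0.1714 perp 0.0602 F [-1.9 -0.1  5.3] M [0.26 0.61 0.  ] t 15.375
blob [338 270  35  33 811] win 320 255
-5 [343.3 285. ] [381.7 314.4]
0 [341.1 280.1] [379.2 311. ]
5 [339.1 275. ] [376.8 307.3]
10 [337.1 269.9] [374.4 303.3]
15 [335.2 264.6] [372.1 299.1]
20 [333.4 259.3] [370.  294.6]
25 [331.7 253.9] [368.  289.9]
30 [330.1 248.5] [366.1 285. ]
35 [328.7 243.1] [364.3 280. ]
```

Resting on the rod (Fz +5 N). I'll open the jaws.

Request:
{"method": "send_rows", "body": {
  "steps": [
    {"dp": [0,0,-0.5],"roll": 0,"jaw": 20},
    {"dp": [0,0,-0.5],"roll": 0,"jaw": 25},
    {"dp": [0,0,-0.5],"roll": 0,"jaw": 35},
    {"dp": [0,0,-0.5],"roll": 0,"jaw": 50},
    {"dp": [0,0,-0.5],"roll": 0,"jaw": 70}
  ]
}}

```text
time_s: 16.05
tcp_pos: [0.6365, -0.1221, 0.1875]
eef_rot: [180.0, -0.0, -91.3]
contact_force: [-0.2, -0.3, 0.8]
gripper_width: 0.0451
gripper_force: 0.0
```

```bash
python3 -c "
from h import *
ring(0);tilt()"
```

```text
tcp [0.0658 0.001 ] 0.1875 bore [0.0658 0.1441] along -0.1767 perp 0.0635 F [-0.2 -0.3  0.8] M [ 0.04 -0.03  0.  ] t 16.05
blob [339 273  35  32 823] win 320 255
-5 [343.  284.9] [381.4 314.3]
0 [340.9 280. ] [378.9 310.9]
5 [338.8 274.9] [376.5 307.2]
10 [336.8 269.8] [374.1 303.2]
15 [334.9 264.5] [371.8 299. ]
20 [333.2 259.2] [369.7 294.5]
25 [331.5 253.8] [367.7 289.8]
30 [329.9 248.4] [365.8 284.9]
35 [328.4 243. ] [364.  279.9]
```

Request:
{"method": "send_rows", "body": {
  "steps": [
    {"dp": [0,0,0],"roll": 0,"jaw": 100},
    {"dp": [0,0,0],"roll": 0,"jaw": 100},
    {"dp": [0,0,-30],"roll": 0,"jaw": 100},
    {"dp": [0,0,-70],"roll": 0,"jaw": 100},
    {"dp": [0,0,-130],"roll": 0,"jaw": 100}
  ]
}}

```text
time_s: 16.73
tcp_pos: [0.6356, -0.122, 0.3172]
eef_rot: [179.8, 0.0, -91.3]
contact_force: [1.0, -0.0, 0.2]
gripper_width: 0.0872
gripper_force: 0.0
```

Request:
{"method": "send_rows", "body": {
  "steps": [
    {"dp": [0,0,0],"roll": 0,"jaw": 100},
    {"dp": [0,0,0],"roll": 0,"jaw": 100},
    {"dp": [0,0,0],"roll": 0,"jaw": 100},
    {"dp": [0,0,0],"roll": 0,"jaw": 100},
    {"dp": [0,0,0],"roll": 0,"jaw": 100}
  ]
}}

```text
time_s: 17.35
tcp_pos: [0.6364, -0.1221, 0.3169]
eef_rot: [179.9, -0.0, -91.3]
contact_force: [-0.4, 0.1, -0.4]
gripper_width: 0.0881
gripper_force: 0.0
```

```bash
cat > e.py <<'E'
from h import *
def blob():
    C=r.capture("side");im=C["image"];m=np.zeros((480,640),np.uint8);m[255:330,320:390]=(im[255:330,320:390].max(2)<50)
    m=cv2.morphologyEx(m,cv2.MORPH_OPEN,np.ones((5,5),np.uint8));n,l,st,ce=cv2.connectedComponentsWithStats(m);i=1+st[1:,4].argmax();print(st[i],ce[i].round(2));return C
for _ in range(4): C=blob()
th=np.linspace(0,6.28,60);rim=np.c_[.037*np.cos(th),.037*np.sin(th),0*th]
for x in(.066,.072,.078,.084):
    t=body(S,[[x,0,.145+.0434]])[0];q=proj(C,lamp(t,0,rim));print(x,q.min(0).round(1),q.max(0).round(1))
print(r.get_state()["time_s"],r.get_state()["contact_force"],r.get_state()["tcp_pos"])
E
python3 e.py
```

```text
[339 273  35  32 816] [355.18 289.9 ]
[339 273  35  32 818] [355.19 289.88]
[339 273  35  32 815] [355.19 289.85]
[339 273  35  32 817] [355.18 289.88]
0.066 [341.4 279.5] [379.4 310.4]
0.072 [340.2 277.3] [378.1 307.9]
0.078 [339. 275.] [376.8 305.5]
0.084 [337.8 272.8] [375.4 303.1]
17.55 [ 0.43319128  0.05379396 -0.60449429] [ 0.63648679 -0.12208341  0.31744039]
```

Request:
{"method": "send_rows", "body": {
  "steps": [
    {"dp": [0,60,0],"roll": 0,"jaw": 100},
    {"dp": [0,120,0],"roll": 0,"jaw": 100},
    {"dp": [-60,160,0],"roll": 0,"jaw": 100},
    {"dp": [-120,180,0],"roll": 0,"jaw": 100},
    {"dp": [-180,190,0],"roll": 0,"jaw": 100}
  ]
}}

```text
time_s: 18.18
tcp_pos: [0.4507, 0.055, 0.3184]
eef_rot: [-179.9, 0.1, -91.3]
contact_force: [1.3, 1.0, -0.5]
gripper_width: 0.0879
gripper_force: 0.0
```

Request:
{"method": "send_rows", "body": {
  "steps": [
    {"dp": [-60,0,0],"roll": 0,"jaw": 100},
    {"dp": [-120,0,0],"roll": 0,"jaw": 100},
    {"dp": [-180,0,0],"roll": 0,"jaw": 100},
    {"dp": [-180,0,0],"roll": 0,"jaw": 100}
  ]
}}

```text
time_s: 18.68
tcp_pos: [0.4556, 0.2373, 0.3169]
eef_rot: [180.0, -0.0, -91.0]
contact_force: [-0.3, -0.2, 0.1]
gripper_width: 0.0876
gripper_force: 0.0
```

```bash
cat > e2.py <<'E'
from h import *
C=cams();th=np.linspace(0,6.28,200)
cone=np.r_[np.c_[.037*np.cos(th),.037*np.sin(th),0*th],np.c_[.037*np.cos(th),.037*np.sin(th),0*th+.004],np.c_[.017*np.cos(th),.017*np.sin(th),0*th+.048]]
tab=np.array([[x,y,z] for x in(-.018,.018) for y in(-.007,.007) for z in(.098,.138)])
def black(im,w):
    x0,y0,x1,y1=w;m=np.zeros((480,640),np.uint8);m[y0:y1,x0:x1]=(im[y0:y1,x0:x1].max(2)<50)
    m=cv2.morphologyEx(m,cv2.MORPH_OPEN,np.ones((3,3),np.uint8));n,l,st,ce=cv2.connectedComponentsWithStats(m);i=1+st[1:,4].argmax();s=st[i];return s[0],s[1],s[0]+s[2],s[1]+s[3]
for n in C:
    im0=cv2.imread(f"pics/{n}0.png");w0=(310,270,365,325) if n=="top" else (225,300,290,370)
    q=proj(C[n],body([.4267,-.1149,-1.138],cone));print(n,"cal obs",black(im0,w0),"pred",q.min(0).round(1),q.max(0).round(1))
    im=C[n]["image"];cv2.imwrite(f"pics/end_{n}.png",im)
    w=(310,170,365,245) if n=="top" else (320,255,390,330)
    print("now",black(im,w))
    for x in(.066,.072,.078):
        t=body(S,[[x,0,.145+.0434]])[0]
        for p in(0,5):
            q=proj(C[n],lamp(t,p,cone));k=proj(C[n],lamp(t,p,tab));print(x,p,q.min(0).round(1),q.max(0).round(1),"tab",k.min(0).round(1),k.max(0).round(1))
    d=cv2.absdiff(im,im0).max(2)>40
    if n=="side":
        ys,xs=np.nonzero(d[225:330,330:400]);print("diff box",xs.min()+330,ys.min()+225,xs.max()+330,ys.max()+225)
        for y in range(ys.min()+225,ys.min()+255,2): print(y,"".join("#" if v else "." for v in d[y,335:390]))
print(r.get_state()["time_s"])
E
python3 e2.py
```

```text
top cal obs (np.int32(322), np.int32(284), np.int32(350), np.int32(311)) pred [322.5 282.4] [351.6 311.6]
now (np.int32(321), np.int32(209), np.int32(349), np.int32(228))
0.066 0 [325.7 196.5] [355.6 226.4] tab [334.8 200. ] [351.5 209. ]
0.066 5 [321.4 196.4] [351.3 226.3] tab [333.9 200. ] [352.  209.1]
0.072 0 [323.2 196.5] [353.2 226.4] tab [332.2 200. ] [348.9 209. ]
0.072 5 [319.  196.3] [348.9 226.2] tab [331.3 199.9] [349.4 209. ]
0.078 0 [320.8 196.4] [350.8 226.3] tab [329.6 199.9] [346.2 208.9]
0.078 5 [316.5 196.3] [346.5 226.2] tab [328.7 199.8] [346.7 209. ]
side cal obs (np.int32(238), np.int32(326), np.int32(276), np.int32(359)) pred [238.4 322.4] [276.8 360.6]
now (np.int32(339), np.int32(272), np.int32(374), np.int32(306))
0.066 0 [341.4 272.4] [379.6 310.4] tab [357.4 239.9] [375.1 270.9]
0.066 5 [339.3 269.3] [377.3 306.7] tab [357.  239.8] [375.3 270.4]
0.072 0 [340.2 270. ] [378.3 307.9] tab [356.1 237.5] [373.6 268.4]
0.072 5 [338.1 267. ] [375.9 304.3] tab [355.7 237.5] [373.8 268. ]
0.078 0 [339.  267.7] [377.  305.5] tab [354.8 235.2] [372.1 266. ]
0.078 5 [
[... 290 characters left out ...]
#.########.......................
244 ......................##.########......................
246 .....................#..#.#########....................
248 .....................##.#..#########...................
250 ....................###.....#########..................
252 ...................######..######.##...................
254 ....................######..#.######...................
256 ......................#####...#####....................
258 ..................###..#####..#####....................
260 ................##.###..#####.#####....................
262 ...............###..###..#####.#####...................
264 .....................###..#####.#..##..................
18.775
```

```bash
python3 - <<'E'
import cv2
a=cv2.imread("pics/end_top.png").max(2);b=cv2.imread("pics/top0.png").max(2)
print("    ",list(range(326,356)))
for y in range(197,212): print(y,a[y,326:356].tolist())
print("before");[print(y,b[y,326:356].tolist()) for y in(203,206)]
E
```

```text
[326, 327, 328, 329, 330, 331, 332, 333, 334, 335, 336, 337, 338, 339, 340, 341, 342, 343, 344, 345, 346, 347, 348, 349, 350, 351, 352, 353, 354, 355]
197 [82, 72, 60, 63, 64, 59, 50, 45, 39, 41, 40, 49, 53, 61, 68, 85, 102, 116, 124, 123, 124, 110, 101, 90, 80, 81, 76, 80, 77, 82]
198 [77, 52, 36, 37, 46, 52, 60, 61, 70, 70, 77, 71, 72, 69, 74, 73, 81, 98, 111, 117, 107, 94, 81, 80, 76, 81, 77, 82, 85, 85]
199 [73, 44, 31, 52, 87, 112, 125, 136, 143, 145, 147, 146, 144, 143, 140, 133, 120, 113, 119, 110, 97, 89, 84, 79, 82, 83, 86, 84, 90, 88]
200 [46, 31, 40, 95, 155, 188, 197, 207, 210, 211, 210, 211, 210, 213, 208, 201, 194, 182, 169, 135, 115, 105, 103, 106, 97, 95, 92, 90, 91, 91]
201 [30, 20, 47, 131, 206, 231, 234, 236, 237, 237, 237, 236, 238, 238, 236, 237, 234, 232, 220, 181, 152, 150, 149, 143, 131, 110, 95, 96, 92, 86]
202 [46, 43, 68, 148, 222, 239, 242, 243, 242, 244, 243, 243, 244, 245, 243, 244, 244, 243, 236, 212, 189, 181, 182, 180, 164, 135, 104, 90, 89, 93]
203 [92, 80, 93, 157, 226, 241, 242, 243, 244, 245, 245, 245, 245, 245, 244, 245, 246, 244, 238, 219, 205, 
[... 850 characters left out ...]
, 105, 107, 106, 109, 106, 93, 71, 63, 97, 144, 174, 177, 181, 179, 171, 149, 135, 127, 129, 124]
210 [27, 24, 24, 32, 54, 91, 106, 112, 110, 110, 111, 114, 115, 116, 111, 100, 70, 50, 80, 121, 142, 153, 158, 159, 146, 121, 106, 102, 102, 95]
211 [18, 16, 18, 23, 50, 87, 104, 106, 109, 113, 116, 107, 112, 113, 108, 103, 66, 43, 59, 92, 113, 121, 125, 130, 118, 106, 94, 90, 92, 92]
before
203 [157, 142, 129, 127, 136, 145, 143, 141, 142, 140, 139, 140, 141, 140, 141, 139, 134, 123, 130, 167, 190, 196, 195, 194, 184, 149, 116, 106, 110, 108]
206 [205, 205, 203, 201, 200, 201, 203, 200, 202, 204, 204, 205, 204, 202, 202, 199, 197, 185, 170, 182, 201, 211, 210, 213, 212, 208, 203, 205, 204, 202]
```

The lamp hangs upright at rest, but the top image shows a gap of about 6 mm (ring edge at column 341.7, collar edge at 344.6). Its swing on release moved it off the collar. I'll regrip it upright and slide it home.

```bash
python3 -c "
from h import *
t=body(S,[[.0775,0.0005,0]])[0];print(t)
go(t[0],t[1],.315,-91.25)"
```

```text
[ 0.63727617 -0.11039762  0.        ]
dp [ 340.9 -188.8    2.4] roll 0.001 tcp [0.4555 0.2343 0.3173] [180.   -0.  -91.2] t 18.775 w 0.08788833310333652 0.0 [-0.2 -0.2 -0.6]
```

Request:
{"method": "send_rows", "body": {
  "steps": [
    {"dp": [60,0,0],"roll": 0,"jaw": 100},
    {"dp": [120,0,0],"roll": 0,"jaw": 100},
    {"dp": [180,-20,0],"roll": 0,"jaw": 100},
    {"dp": [230,-55,0],"roll": 0,"jaw": 100},
    {"dp": [280,-90,0],"roll": 0,"jaw": 100}
  ]
}}

```text
time_s: 19.4
tcp_pos: [0.5397, -0.0514, 0.3187]
eef_rot: [-179.9, 0.0, -91.3]
contact_force: [0.9, 0.9, 0.1]
gripper_width: 0.0875
gripper_force: 0.0
```

Request:
{"method": "send_rows", "body": {
  "steps": [
    {"dp": [40,-45,0],"roll": 0,"jaw": 100},
    {"dp": [61,-90,0],"roll": 0,"jaw": 100},
    {"dp": [61,-98,0],"roll": 0,"jaw": 100},
    {"dp": [61,-98,0],"roll": 0,"jaw": 100},
    {"dp": [61,-98,0],"roll": 0,"jaw": 100}
  ]
}}

```text
time_s: 20.02
tcp_pos: [0.6353, -0.1111, 0.3183]
eef_rot: [-180.0, 0.0, -91.3]
contact_force: [0.6, -0.3, -0.0]
gripper_width: 0.0875
gripper_force: 0.0
```

```bash
python3 -c "
from h import *
go(.6373,-.1104,.190,-91.25)"
```

```text
dp [ -0.7  -1.8 128.3] roll -0.0 tcp [ 0.6353 -0.1111  0.3183] [-180.     0.   -91.3] t 20.025 w 0.08747371438838308 0.0 [ 0.6 -0.3 -0. ]
```

Request:
{"method": "send_rows", "body": {
  "steps": [
    {"dp": [-1,-2,50],"roll": 0,"jaw": 100},
    {"dp": [-1,-2,100],"roll": 0,"jaw": 100},
    {"dp": [-1,-2,128],"roll": 0,"jaw": 80},
    {"dp": [-1,-2,128],"roll": 0,"jaw": 50},
    {"dp": [-1,-2,128],"roll": 0,"jaw": 30}
  ],
  "newtons": 8
}}

```text
time_s: 20.65
tcp_pos: [0.639, -0.1099, 0.1919]
eef_rot: [-179.8, -0.0, -91.2]
contact_force: [-0.6, -0.7, 1.0]
gripper_width: 0.0631
gripper_force: 0.0
```

Request:
{"method": "send_rows", "body": {
  "steps": [
    {"dp": [0,0,0],"roll": 0,"jaw": 25},
    {"dp": [0,0,0],"roll": 0,"jaw": 22},
    {"dp": [0,0,0],"roll": 0,"jaw": 18},
    {"dp": [0,0,0],"roll": 0,"jaw": 10},
    {"dp": [0,0,0],"roll": 0,"jaw": 0}
  ]
}}

```text
time_s: 21.28
tcp_pos: [0.6381, -0.1103, 0.1895]
eef_rot: [180.0, -0.0, -91.3]
contact_force: [-2.1, 0.3, 2.6]
gripper_width: 0.0141
gripper_force: 8.0
```

Request:
{"method": "send_rows", "body": {
  "steps": [
    {"dp": [0,0,0],"roll": 0,"jaw": 0},
    {"dp": [0,0,0],"roll": 0,"jaw": 0},
    {"dp": [0,0,0],"roll": 0,"jaw": 0}
  ]
}}

```text
time_s: 21.65
tcp_pos: [0.6381, -0.1102, 0.1894]
eef_rot: [180.0, -0.0, -91.3]
contact_force: [-1.3, 0.5, 0.9]
gripper_width: 0.0138
gripper_force: 8.0
```

Gripped upright. I'll creep toward the collar.

Request:
{"method": "send_rows", "body": {
  "steps": [
    {"dp": [1.5,0,0],"roll": 0,"jaw": 0},
    {"dp": [3,0,0],"roll": 0,"jaw": 0},
    {"dp": [4,0,0],"roll": 0,"jaw": 0}
  ],
  "newtons": 15
}}

```text
time_s: 22.02
tcp_pos: [0.6384, -0.1124, 0.1896]
eef_rot: [-180.0, 0.1, -91.2]
contact_force: [-2.8, 10.5, 2.6]
gripper_width: 0.0142
gripper_force: 15.0
```

Request:
{"method": "send_rows", "body": {
  "steps": [
    {"dp": [1,0,0],"roll": 0,"jaw": 0},
    {"dp": [1,0,0],"roll": 0,"jaw": 0}
  ]
}}

```text
time_s: 22.28
tcp_pos: [0.6386, -0.1133, 0.1897]
eef_rot: [-179.9, 0.1, -91.2]
contact_force: [-2.4, 8.9, 2.7]
gripper_width: 0.0135
gripper_force: 15.0
```

Request:
{"method": "send_rows", "body": {
  "steps": [
    {"dp": [1,0,0],"roll": 0,"jaw": 0},
    {"dp": [1,0,0],"roll": 0,"jaw": 0}
  ]
}}

```text
time_s: 22.52
tcp_pos: [0.6386, -0.1143, 0.1898]
eef_rot: [-179.9, 0.1, -91.2]
contact_force: [-1.9, 9.6, 3.7]
gripper_width: 0.0139
gripper_force: 15.0
```

Collar contact is solid (about 10 N after roughly 2 mm). I'll relax and release.

Request:
{"method": "send_rows", "body": {
  "steps": [
    {"dp": [-1.2,0,0.5],"roll": 0,"jaw": 0},
    {"dp": [-1.2,0,0.5],"roll": 0,"jaw": 0},
    {"dp": [-1.2,0,0.5],"roll": 0,"jaw": 20},
    {"dp": [-1.2,0,0.5],"roll": 0,"jaw": 30},
    {"dp": [-1.2,0,0.5],"roll": 0,"jaw": 50}
  ],
  "newtons": 4
}}

```text
time_s: 23.15
tcp_pos: [0.6381, -0.1154, 0.1888]
eef_rot: [180.0, -0.0, -91.3]
contact_force: [-0.8, 0.3, -0.6]
gripper_width: 0.0314
gripper_force: 0.0
```

Request:
{"method": "send_rows", "body": {
  "steps": [
    {"dp": [0,0,0],"roll": 0,"jaw": 100},
    {"dp": [0,0,0],"roll": 0,"jaw": 100},
    {"dp": [0,0,-40],"roll": 0,"jaw": 100},
    {"dp": [0,0,-90],"roll": 0,"jaw": 100},
    {"dp": [0,0,-130],"roll": 0,"jaw": 100}
  ]
}}

```text
time_s: 23.78
tcp_pos: [0.6384, -0.1151, 0.3213]
eef_rot: [-179.9, -0.0, -91.3]
contact_force: [1.2, 1.4, -0.7]
gripper_width: 0.0807
gripper_force: 0.0
```

Request:
{"method": "send_rows", "body": {
  "steps": [
    {"dp": [0,60,0],"roll": 0,"jaw": 100},
    {"dp": [-20,120,0],"roll": 0,"jaw": 100},
    {"dp": [-80,160,0],"roll": 0,"jaw": 100},
    {"dp": [-140,180,0],"roll": 0,"jaw": 100},
    {"dp": [-200,190,0],"roll": 0,"jaw": 100}
  ]
}}

```text
time_s: 24.4
tcp_pos: [0.4529, 0.0816, 0.32]
eef_rot: [-179.9, 0.1, -91.3]
contact_force: [2.3, 0.3, 1.1]
gripper_width: 0.088
gripper_force: 0.0
```

Request:
{"method": "send_rows", "body": {
  "steps": [
    {"dp": [-60,0,0],"roll": 0,"jaw": 100},
    {"dp": [-120,0,0],"roll": 0,"jaw": 100},
    {"dp": [-160,0,0],"roll": 0,"jaw": 100},
    {"dp": [-160,0,0],"roll": 0,"jaw": 100}
  ]
}}

```text
time_s: 24.9
tcp_pos: [0.4574, 0.2429, 0.3185]
eef_rot: [180.0, -0.0, -91.1]
contact_force: [0.3, -0.8, -0.2]
gripper_width: 0.0878
gripper_force: 0.0
```

```bash
python3 - <<'E'
from h import *
for k in range(2):
    C=cams()
    for n,w in(("top",(310,170,365,245)),("side",(320,255,390,330))):
        x0,y0,x1,y1=w;m=(C[n]["image"][y0:y1,x0:x1].max(2)<50);ys,xs=np.nonzero(m);print(n,m.sum(),xs.mean()+x0,ys.mean()+y0)
a=C["top"]["image"].max(2)
for y in(203,204,209,210,211): print(y,a[y,326:356].tolist())
t0=cv2.imread("pics/top0.png")
d=(cv2.absdiff(t0,C["top"]["image"]).max(2)>60).astype(np.uint8)
d=cv2.morphologyEx(d,cv2.MORPH_OPEN,np.ones((3,3),np.uint8))
n,l,st,ce=cv2.connectedComponentsWithStats(d[:380]);print([s.tolist() for s in st[1:] if s[4]>15])
s=r.get_state();print(s["time_s"],s["contact_force"],s["gripper_force"])
E
```

```text
top 400 336.88 218.2275
side 855 355.21169590643274 289.83508771929826
top 398 336.678391959799 218.15075376884423
side 853 355.1758499413834 289.8124267291911
203 [89, 70, 76, 139, 211, 234, 238, 239, 239, 241, 240, 240, 240, 241, 241, 242, 241, 241, 237, 224, 207, 205, 203, 202, 191, 154, 126, 113, 110, 112]
204 [142, 112, 98, 126, 180, 208, 210, 212, 215, 216, 219, 220, 220, 220, 221, 224, 224, 222, 219, 217, 212, 211, 210, 211, 203, 183, 164, 154, 150, 152]
209 [50, 46, 47, 50, 68, 91, 108, 113, 114, 113, 115, 115, 117, 115, 114, 106, 84, 76, 102, 145, 167, 179, 179, 182, 171, 147, 130, 129, 126, 129]
210 [25, 19, 23, 32, 55, 88, 107, 110, 111, 115, 112, 110, 116, 114, 115, 107, 77, 61, 79, 119, 143, 153, 158, 158, 144, 125, 107, 100, 104, 96]
211 [16, 10, 14, 24, 47, 83, 100, 103, 105, 104, 105, 109, 107, 107, 111, 104, 77, 49, 62, 93, 114, 126, 126, 129, 120, 108, 97, 93, 93, 93]
[[330, 199, 16, 6, 84], [317, 205, 25, 21, 321], [133, 232, 49, 103, 2929], [17, 243, 134, 137, 8097], [151, 275, 3, 6, 18], [179, 282, 4, 6, 20], [321, 283, 29, 29, 628], [117, 288, 4, 6, 20], [4, 338, 18, 17, 124], [23, 359, 6, 5, 25]]
25.1 [-0.70346741 -1.01315924  0.58767306] 0.0
```

Pushing moved the ring almost nothing. What touches is the tab: it overhangs the ring by 5 mm, and its bottom at z≈163 mm catches the collar top at 164 mm, so the ring stops at x≈77 mm. I'll regrip, lift about 4 mm so the tab clears, and slide the ring itself against the collar.

Request:
{"method": "send_rows", "body": {
  "steps": [
    {"dp": [60,0,0],"roll": 0,"jaw": 100},
    {"dp": [120,0,0],"roll": 0,"jaw": 100},
    {"dp": [180,-20,0],"roll": 0,"jaw": 100},
    {"dp": [230,-55,0],"roll": 0,"jaw": 100},
    {"dp": [280,-90,0],"roll": 0,"jaw": 100}
  ]
}}

```text
time_s: 25.72
tcp_pos: [0.5417, -0.0445, 0.3201]
eef_rot: [-179.9, 0.0, -91.3]
contact_force: [1.8, 1.4, -1.3]
gripper_width: 0.0878
gripper_force: 0.0
```

```bash
python3 -c "
from h import *
go(.6382,-.1103,.318,-91.25)"
```

```text
dp [ 63.5 -98.    2.3] roll -0.002 tcp [ 0.5417 -0.0445  0.3201] [-179.9    0.   -91.3] t 25.725 w 0.087757435186947 0.0 [ 1.8  1.4 -1.3]
```

Request:
{"method": "send_rows", "body": {
  "steps": [
    {"dp": [40,-50,0],"roll": 0,"jaw": 100},
    {"dp": [64,-98,0],"roll": 0,"jaw": 100},
    {"dp": [64,-98,0],"roll": 0,"jaw": 100},
    {"dp": [64,-98,0],"roll": 0,"jaw": 100},
    {"dp": [64,-98,45],"roll": 0,"jaw": 100}
  ]
}}

```text
time_s: 26.35
tcp_pos: [0.6393, -0.1078, 0.2784]
eef_rot: [-179.5, 0.0, -91.2]
contact_force: [0.2, 0.5, -1.7]
gripper_width: 0.0875
gripper_force: 0.0
```

```bash
python3 -c "
from h import *
go(.6382,-.1103,.1895,-91.25)"
```

```text
dp [ 2.6  1.9 88.9] roll 0.0 tcp [ 0.6393 -0.1078  0.2784] [-179.5    0.   -91.2] t 26.35 w 0.0874913266651359 0.0 [ 0.2  0.5 -1.7]
```

Request:
{"method": "send_rows", "body": {
  "steps": [
    {"dp": [1,1,50],"roll": 0,"jaw": 100},
    {"dp": [1,1,85],"roll": 0,"jaw": 80},
    {"dp": [1,1,87],"roll": 0,"jaw": 50},
    {"dp": [1,1,87],"roll": 0,"jaw": 30},
    {"dp": [1,1,87],"roll": 0,"jaw": 25}
  ],
  "newtons": 8
}}

```text
time_s: 26.98
tcp_pos: [0.638, -0.1084, 0.1896]
eef_rot: [-179.8, 0.0, -91.2]
contact_force: [0.2, -0.2, 0.6]
gripper_width: 0.0532
gripper_force: 0.0
```

Request:
{"method": "send_rows", "body": {
  "steps": [
    {"dp": [0,0,0],"roll": 0,"jaw": 22},
    {"dp": [0,0,0],"roll": 0,"jaw": 18},
    {"dp": [0,0,0],"roll": 0,"jaw": 10},
    {"dp": [0,0,0],"roll": 0,"jaw": 0},
    {"dp": [0,0,0],"roll": 0,"jaw": 0}
  ]
}}

```text
time_s: 27.6
tcp_pos: [0.6373, -0.1086, 0.1872]
eef_rot: [-180.0, -0.0, -91.3]
contact_force: [0.7, 0.5, 1.3]
gripper_width: 0.0135
gripper_force: 8.0
```

Request:
{"method": "send_rows", "body": {
  "steps": [
    {"dp": [0,0,0],"roll": 0,"jaw": 0},
    {"dp": [0,0,-2],"roll": 0,"jaw": 0},
    {"dp": [0,0,-4],"roll": 0,"jaw": 0},
    {"dp": [0,0,-4],"roll": 0,"jaw": 0}
  ],
  "newtons": 20
}}

```text
time_s: 28.1
tcp_pos: [0.6368, -0.1086, 0.1909]
eef_rot: [180.0, 0.0, -91.3]
contact_force: [-0.2, -0.8, -3.2]
gripper_width: 0.0139
gripper_force: 20.0
```

Request:
{"method": "send_rows", "body": {
  "steps": [
    {"dp": [1.5,0,0],"roll": 0,"jaw": 0},
    {"dp": [3,0,0],"roll": 0,"jaw": 0},
    {"dp": [3,0,0],"roll": 0,"jaw": 0}
  ]
}}

```text
time_s: 28.48
tcp_pos: [0.6369, -0.1117, 0.191]
eef_rot: [180.0, -0.0, -91.3]
contact_force: [0.6, 0.2, -2.5]
gripper_width: 0.0141
gripper_force: 20.0
```

Hypothesis confirmed: it slid 3 mm with no resistance and with the lamp's weight on the gripper. Continuing to contact.

Request:
{"method": "send_rows", "body": {
  "steps": [
    {"dp": [1,0,0],"roll": 0,"jaw": 0},
    {"dp": [1,0,0],"roll": 0,"jaw": 0}
  ]
}}

```text
time_s: 28.72
tcp_pos: [0.637, -0.1126, 0.1911]
eef_rot: [-180.0, -0.0, -91.3]
contact_force: [0.8, -0.3, -2.4]
gripper_width: 0.0139
gripper_force: 20.0
```

Request:
{"method": "send_rows", "body": {
  "steps": [
    {"dp": [1,0,0],"roll": 0,"jaw": 0},
    {"dp": [1,0,0],"roll": 0,"jaw": 0}
  ]
}}

```text
time_s: 28.98
tcp_pos: [0.6369, -0.1136, 0.1911]
eef_rot: [-180.0, -0.0, -91.3]
contact_force: [-0.2, 0.2, -3.1]
gripper_width: 0.0138
gripper_force: 20.0
```

Request:
{"method": "send_rows", "body": {
  "steps": [
    {"dp": [1,0,0],"roll": 0,"jaw": 0},
    {"dp": [1,0,0],"roll": 0,"jaw": 0}
  ]
}}

```text
time_s: 29.22
tcp_pos: [0.6369, -0.1142, 0.1911]
eef_rot: [-180.0, 0.0, -91.3]
contact_force: [-0.9, 3.2, -2.5]
gripper_width: 0.0139
gripper_force: 20.0
```

Collar contact came after 5.3 mm of travel. Now I'll lower it gently.

Request:
{"method": "send_rows", "body": {
  "steps": [
    {"dp": [-0.3,0,1],"roll": 0,"jaw": 0},
    {"dp": [-0.3,0,2],"roll": 0,"jaw": 0},
    {"dp": [-0.3,0,2.7],"roll": 0,"jaw": 0},
    {"dp": [-0.3,0,2.7],"roll": 0,"jaw": 0}
  ],
  "newtons": 6
}}

```text
time_s: 29.72
tcp_pos: [0.6372, -0.1143, 0.1897]
eef_rot: [-179.9, -0.0, -91.2]
contact_force: [-2.7, 2.4, 6.7]
gripper_width: 0.0137
gripper_force: 6.0
```

Request:
{"method": "send_rows", "body": {
  "steps": [
    {"dp": [0,0,0.5],"roll": 0,"jaw": 0},
    {"dp": [0,0,0.5],"roll": 0,"jaw": 17},
    {"dp": [0,0,0.5],"roll": 0,"jaw": 20},
    {"dp": [0,0,0.5],"roll": 0,"jaw": 30},
    {"dp": [0,0,0.5],"roll": 0,"jaw": 60}
  ],
  "newtons": 3
}}

```text
time_s: 30.35
tcp_pos: [0.6369, -0.1144, 0.1877]
eef_rot: [180.0, -0.0, -91.3]
contact_force: [-0.3, 0.6, -0.5]
gripper_width: 0.0311
gripper_force: 0.0
```

Request:
{"method": "send_rows", "body": {
  "steps": [
    {"dp": [0,0,0],"roll": 0,"jaw": 100},
    {"dp": [0,0,0],"roll": 0,"jaw": 100},
    {"dp": [0,0,-40],"roll": 0,"jaw": 100},
    {"dp": [0,0,-90],"roll": 0,"jaw": 100},
    {"dp": [0,0,-130],"roll": 0,"jaw": 100}
  ]
}}

```text
time_s: 30.98
tcp_pos: [0.6371, -0.1144, 0.3201]
eef_rot: [-179.9, -0.0, -91.3]
contact_force: [-0.6, 0.2, 0.6]
gripper_width: 0.0806
gripper_force: 0.0
```

Request:
{"method": "send_rows", "body": {
  "steps": [
    {"dp": [0,60,0],"roll": 0,"jaw": 100},
    {"dp": [-20,120,0],"roll": 0,"jaw": 100},
    {"dp": [-80,160,0],"roll": 0,"jaw": 100},
    {"dp": [-140,180,0],"roll": 0,"jaw": 100},
    {"dp": [-200,190,0],"roll": 0,"jaw": 100}
  ]
}}

```text
time_s: 31.6
tcp_pos: [0.4516, 0.0823, 0.3188]
eef_rot: [-179.9, 0.1, -91.3]
contact_force: [1.6, 0.1, -0.1]
gripper_width: 0.0878
gripper_force: 0.0
```

Request:
{"method": "send_rows", "body": {
  "steps": [
    {"dp": [-60,0,0],"roll": 0,"jaw": 100},
    {"dp": [-120,0,0],"roll": 0,"jaw": 100},
    {"dp": [-160,0,0],"roll": 0,"jaw": 100},
    {"dp": [-160,0,0],"roll": 0,"jaw": 100}
  ]
}}

```text
time_s: 32.1
tcp_pos: [0.4561, 0.2436, 0.3173]
eef_rot: [180.0, -0.0, -91.1]
contact_force: [0.1, 0.2, 0.1]
gripper_width: 0.0881
gripper_force: 0.0
```

```bash
python3 - <<'E'
from h import *
for k in range(2):
    C=cams()
    for n,w in(("top",(310,170,365,245)),("side",(320,255,390,330))):
        x0,y0,x1,y1=w;m=(C[n]["image"][y0:y1,x0:x1].max(2)<50);ys,xs=np.nonzero(m);print(n,m.sum(),xs.mean()+x0,ys.mean()+y0,xs.min()+x0,xs.max()+x0,ys.min()+y0,ys.max()+y0)
a=C["top"]["image"].max(2)
for y in(203,204,209,210,211): print(y,a[y,326:356].tolist())
s=r.get_state();print(s["time_s"],s["contact_force"],s["gripper_force"])
E
```

```text
top 386 338.92487046632124 217.56476683937825 323 364 197 228
side 826 356.5653753026634 291.3220338983051 341 374 273 306
top 387 339.0749354005168 217.72868217054264 324 364 197 228
side 824 356.5254854368932 291.31674757281553 341 374 273 306
203 [107, 93, 89, 87, 90, 143, 210, 237, 242, 244, 244, 245, 245, 244, 244, 245, 245, 245, 245, 244, 241, 230, 213, 204, 189, 155, 121, 111, 112, 112]
204 [164, 158, 157, 147, 137, 154, 208, 232, 238, 240, 239, 240, 240, 241, 241, 242, 242, 242, 243, 242, 238, 229, 215, 214, 202, 179, 161, 155, 154, 151]
209 [75, 68, 60, 50, 47, 50, 57, 79, 98, 109, 108, 110, 104, 113, 108, 113, 109, 107, 109, 124, 148, 169, 178, 177, 165, 137, 122, 119, 128, 126]
210 [36, 27, 21, 28, 22, 28, 42, 71, 100, 109, 113, 112, 111, 117, 113, 112, 116, 114, 111, 121, 138, 150, 156, 151, 133, 96, 75, 90, 95, 98]
211 [10, 13, 12, 18, 8, 17, 35, 69, 90, 104, 108, 109, 108, 109, 110, 115, 111, 112, 105, 107, 116, 125, 127, 125, 102, 67, 56, 75, 87, 89]
32.3 [-0.51918004 -0.21566565 -0.3398058 ] 0.0
```

The dark gap is gone: the ring now meets the collar at columns 343–345. The lamp is at rest and upright, and the gripper is clear, so I'm handing in.

```bash
python3 -c "
from plant import r
print(r.close_job())"
```

```text
the job is handed in; nothing more can be done
None
```

The lamp head hangs released and at rest, shade down, with its ring right up against the stop collar; I handed the job in at about 32 s of the 43 s allowed, and it returned no verdict.

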